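Seat two canisters in the vacuum station and hold its pump plunger half way

ROBOT

A 6-joint arm with a two-finger parallel gripper is mounted at the origin on the work surface. World frame = base frame: x ahead of the robot, y to its left, z up, the work surface at z = 0. Lengths are in m, angles in rad, forces in N, time in s.
With the tool pointing down it reaches from about 0.375 to 0.9 m from the base axis. Payload 3.1 kg.
Tool frame: the origin (TCP) lies at the very end of the fingers, on their centre line; the grasp point (between the pads) lies 19 mm behind it; z points along the fingers, y is the direction in which the jaws open and shut (so a half turn about z gives the same grasp; the last joint's range is limited). The gripper opens to 85 mm and grips with 20 to 120 N. Pads are 22 mm wide; open, the fingers measure 114 mm over their backs; the gripper's body (76 mm by 85 mm) begins 54 mm behind the grasp point. The pads swing forward as they close: fully open they stand 13 mm farther back than shut.
Start: joints at [-1.369, 0.527, 1.433, -0, 1.181, -0.178], TCP at [0.232, -0.58, 0.231] pointing down, gripper open.
Joint ranges: [-3.08, 3.08], [-0.75, 2.2], [0.22, 2.44], [-1.43, 4.57], [0, 2.65], [-2.85, 2.85]. Speed limits (rad/s): [2.79, 2.79, 3.14, 3.14, 3.14, 3.14].

INTERFACE

Orientations are given as [roll, pitch, yaw] about the fixed x, y, z axes, in that order (R = Rz(yaw) Ry(pitch) Rx(roll)).
In Python, from workcell import env gives the robot as it stands. Calls block until the motion is done:
- env.move_ptp(position, orientation): joint-space move of the TCP to a pose.
- env.move_l(position, feed=0.15, ori=None): straight line of the TCP; ori=None keeps the orientation; feed is the mean speed in m/s.
- env.movej(angles): joint-space move.
- env.open() and env.clamp(f_grip=None): open the fingers fully, or close them until they stop; f_grip is the grip in N (None keeps the last).
- env.sleep(seconds).
- env.inverse_kinematics(position, orientation): joint angles nearest the present ones, or None.
- env.read_state(): the state.
- env.capture(name): name is "side" or "top" or "wrist"; returns the picture (400x640x3 uint8, red, green, blue); there is no depth.
- env.camera_model(name): a dict with "camera_matrix" (3x3 intrinsics, pixels), "dist_coeffs" ([k1, k2, p1, p2, k3] as OpenCV has them; the pictures are not rectified), "world_to_cam" (4x4, takes a point from world to camera coordinates). Camera axes: x right, y down, z forward; pixel columns grow to the right and rows downward; lengths in m; the calibration is good to about 2 mm. A picture is of the moment at which its call begins: read the wrist's pose just before it. camera_model takes no time and is no camera call; for the wrist camera it gives the pose at the moment of the call.
A pose or a line that the arm cannot do raises env.IKError and nothing moves.
- env.hand_in(): hands the job in, once; it reports no verdict.
The state is a dict: "t": time; "joints": joint angles; "qd": joint speeds; "joint_torque": joint torques, N m; "tcp_pos": TCP position; "tool_rot": TCP orientation; "ft_force": force on the tool from outside, world axes, zero at the start; "torque": the same for the moment, N m; "gripper_width": opening from 0.0 (shut) to 1.0 (fully open).
Only numpy, scipy, OpenCV 4.12 (cv2) and the standard library are available. Lean on these libraries where they do the work, as an engineer would, in place of code of your own. Each camera call takes 0.05 s, during which the arm holds its last target. There are 200 camera calls.

TASK

Stand the round steel canister and the square green canister upright in the nests of their own shape on the white vacuum station, each set down gently and fully home. Then, with closed fingertips, press the station's black-capped spring plunger half way down (10 mm of its 20 mm, where the white half of its stem has just gone into the collar and the red half still shows), never near the bottom, and finish while still holding it there: do not let go. Leave the steamer, the mortar and the cups where they stand.

Things in the scene. Friction and masses are not known exactly. Their poses are not given: they have to be found in the camera images.
- dock: white vacuum station, fixed: plate 220 (x) x 280 (y) x 20 mm. Origin: centre of its underside. At x = +70 mm, y = 0 the plunger rises from a steel collar (48 mm diameter, top 50 mm above the ledge) on a grey housing (66 x 110 mm, top 38 mm above the ledge). The two nests stand on the plate at x = -40, y = +80 and -80 mm; which is on which side varies
- plunger_top (a point): centre of the flat top of the plunger's black cap (42 mm diameter, 12 mm thick); 84 mm above the ledge when released. Under the cap 22 mm of stem (24 mm diameter) show: the lower 10 mm white, the upper 12 mm red. It moves straight down into the collar
- plunger (a joint): plunger travel in m: 0 released (up), 0.020 bottomed; 0.010 is half way. A spring pushes it back up: about 3 N to start it, 8 N at half way, 13 N at the bottom; it rises again if let go
- round_nest: fixed dark steel ring on the plate: bore 64 mm, outside 82 mm, 16 mm high. Origin: centre of its underside, on the plate's top (20 mm above the ledge), where the canister's underside comes to rest
- square_nest: fixed dark steel square frame on the plate: opening 56 x 56 mm with sides along its x and y axes, outside 74 mm, 16 mm high. Origin: centre of its underside, on the plate's top (20 mm above the ledge), where the canister's underside comes to rest
- round_canister: loose stainless canister, 60 mm diameter, straight side up to 72 mm, domed lid and small black button (rigid) to 91 mm; 0.2 to 0.4 kg. Origin: centre of its underside; z up. Starts upright on the ledge left or right of the station
- square_canister: loose green plastic canister, 52 x 52 mm (sides along its x and y axes), straight side up to 72 mm, white lid to 84 mm and small black button (rigid) to 89 mm; 0.17 to 0.34 kg. Origin: centre of its underside; z up. Starts upright on the ledge on the other side of the station
- steamer: bystander: perforated aluminium steamer tier, 220 mm diameter, 85 mm high, two loop handles along its y axis (270 mm over them). Origin: centre of its underside
- mortar: bystander: white ceramic mortar, 128 mm diameter, 85 mm high, with its pestle leaning in it up to 135 mm. Origin: centre of its underside
- cups: bystander: stack of green plastic nesting cups, 80 mm diameter, 106 mm high. Origin: centre of its underside
Mind the look-alikes: they are no part of the job. Leave any blue look-alike of the round_canister alone.

How it is judged:
On the way, in this order (a step that is already met when the one before it is completed fails the run):
1. both canisters stand fully home in the nests of their own shape (horizontal distance between round_canister and round_nest below 0.004 m and z of round_canister in the frame of round_nest below 0.003 m and angle between each of round_canister, square_canister's own z axis and vertical below 0.06 rad and horizontal distance between square_canister and square_nest below 0.004 m and z of square_canister in the frame of square_nest below 0.003 m), for 0.2 s.
2. the plunger is held half way (7 to 13 mm) by the fingers (all of step 1 and value of joint plunger between 0.007 and 0.013 m and contact force between the fingers and dock above 3 N), for 0.5 s.
At the end, for the whole second after the job is handed in: Round canister in the round nest and square canister in the square nest: centred within 4 mm, underside within 3 mm of the plate, upright within 0.06 rad; the plunger is held still by the fingers (over 3 N on the station) at 7 to 13 mm of its travel, through the last second (all of step 2 and velocity of joint plunger between -0.01 and 0.01 m/s); the arm keeps its last pose, push and grip.
It fails at once if the plunger is pushed near its bottom (beyond 17.5 mm) (value of joint plunger above 0.0175 m).
It fails at once if the round canister is let fall into its nest (faster than 0.5 m/s within 25 mm of its seat) (horizontal distance between round_canister and round_nest below 0.02 m and z of round_canister in the frame of round_nest below 0.025 m and linear speed of round_canister above 0.5 m/s).
It fails at once if the square canister is let fall into its nest (faster than 0.5 m/s within 25 mm of its seat) (horizontal distance between square_canister and square_nest below 0.02 m and z of square_canister in the frame of square_nest below 0.025 m and linear speed of square_canister above 0.5 m/s).
It fails at once if the steamer, the mortar or the cups are moved more than 20 mm (distance of any of steamer, mortar, cups from where it was at the start of the episode above 0.02 m).
It also fails if it takes over 72 s, if anything falls off the work surface, if the arm or the gripper's body presses on something with over 40 N, if the wrist force passes 120 N, or if a joint passes its speed limit or range.

## Working session

There is one attempt and no reset: what is moved stays moved. The work goes in short steps, each a Python script; the robot and the scene stay as the last script left them, time stands still between calls to the robot, and variables do not carry over. Pictures are saved under pics/ and viewed, about 8 in all and at most 12, crops included, and the job is handed in when it is done.

```bash
mkdir -p pics; ls; python3 - <<'E'
from workcell import env
import cv2,numpy as np
np.set_printoptions(precision=4,suppress=True)
for n in("top","side"):
    cv2.imwrite(f"pics/{n}0.png",env.capture(n)[:,:,::-1]); m=env.camera_model(n); print(m)
s=env.read_state();print(s)
E
```

```text
pics
{'camera_matrix': array([[389.2082,   0.    , 316.4246],
       [  0.    , 389.2082, 199.2421],
       [  0.    ,   0.    ,   1.    ]]), 'dist_coeffs': array([-0.0239,  0.    ,  0.    ,  0.    ,  0.    ]), 'world_to_cam': array([[ 0.0012, -1.    , -0.0037, -0.0091],
       [-0.9965, -0.0009, -0.0833,  0.585 ],
       [ 0.0833,  0.0038, -0.9965,  1.0232],
       [ 0.    ,  0.    ,  0.    ,  1.    ]])}
{'camera_matrix': array([[385.9631,   0.    , 320.1841],
       [  0.    , 385.9631, 203.1588],
       [  0.    ,   0.    ,   1.    ]]), 'dist_coeffs': array([-0.0117,  0.    ,  0.    ,  0.    ,  0.    ]), 'world_to_cam': array([[-0.7879, -0.6155,  0.018 ,  0.4143],
       [-0.3237,  0.3891, -0.8624,  0.2537],
       [ 0.5238, -0.6854, -0.5059,  0.9709],
       [ 0.    ,  0.    ,  0.    ,  1.    ]])}
{'t': 0.1, 'joints': array([-1.3685,  0.5284,  1.4338,  0.    ,  1.1814, -0.1785]), 'qd': array([-0.0002, -0.0021, -0.0024, -0.0015, -0.0008, -0.0009]), 'joint_torque': array([ -0.0008, -44.3308, -17.8585,  -0.0001,   0.0039,  -0.    ]), 'tcp_pos': array([ 0.2322, -0.5796,  0.2304]), 'tool_rot': array([-3.1396, -0.0004,  0.3808]), 'ft_force': array([-0.0871,  0.8958,  0.1422]), 'torque': array([ 0.0502, -0.0247,  0.0599]), 'gripper_width': 1.0008314122140007}
```

View pics/top0.png

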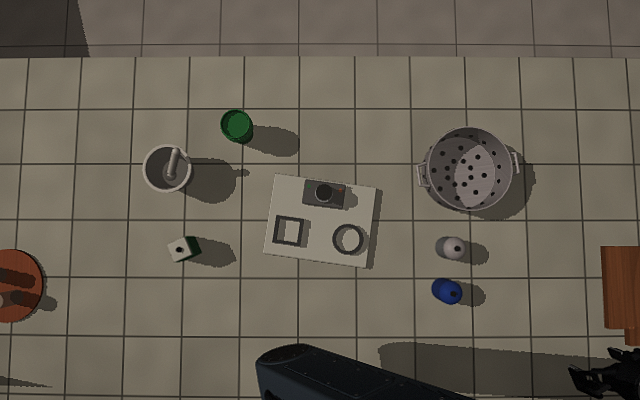

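View pics/side0.png

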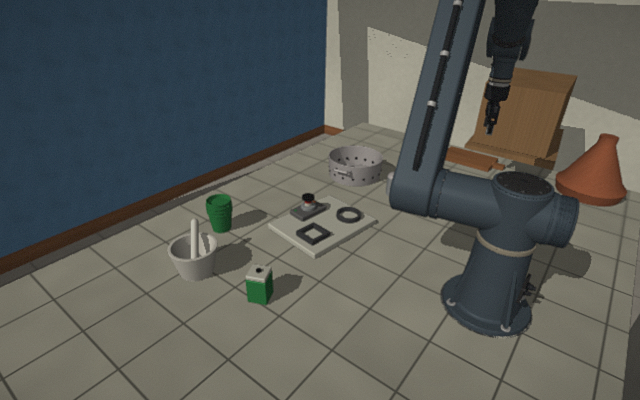

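The look-alikes in the top view:
- **Steel round canister:** (452,248), my target.
- **Blue look-alike:** (447,291), to be left alone.
- **Green square canister with white lid:** (183,249), my target.
- **Green cup stack:** (237,125), a bystander.

The square nest is at (289,230), the round nest at (349,239) and the plunger at (323,192). Next I'll get rough positions and wrist close-ups.

```bash
cat > h.py <<'E'
from workcell import env
import cv2,numpy as np
np.set_printoptions(precision=4,suppress=True)
def back(m,uv,z):
    n=cv2.undistortPoints(np.array([[uv]],float),m["camera_matrix"],m["dist_coeffs"])[0,0]
    T=m["world_to_cam"];R=T[:3,:3];c=-R.T@T[:3,3];d=R.T@np.array([*n,1]);return c+d*(z-c[2])/d[2]
def proj(m,P):
    T=m["world_to_cam"];return cv2.projectPoints(np.array(P,float).reshape(-1,1,3),cv2.Rodrigues(T[:3,:3])[0],T[:3,3],m["camera_matrix"],m["dist_coeffs"])[0][:,0]
def snap(tag):
    m=env.camera_model("wrist");im=env.capture("wrist")[:,:,::-1].copy()
    cv2.imwrite(f"pics/{tag}.png",im);np.save(f"pics/{tag}.npy",m,allow_pickle=True);return m,im
def load(tag): return np.load(f"pics/{tag}.npy",allow_pickle=True).item(),cv2.imread(f"pics/{tag}.png")
E
python3 - <<'E'
from h import *
from scipy.spatial.transform import Rotation as R
m=env.camera_model("top")
for n,uv,z in[("rc",(452,247),.075),("blue",(447,291),.075),("sc",(182,249),.089),("plA",(276,173),.02),("plB",(382,187),.02),("plC",(370,268),.02),("plD",(263,253),.02),("sn",(289,231),.036),("rn",(349,239),.036),("pl",(323,192),.084)]: print(n,back(m,uv,z))
s=env.read_state();m=env.camera_model("wrist");T=np.eye(4);T[:3,:3]=R.from_euler("xyz",s["tool_rot"]).as_matrix();T[:3,3]=s["tcp_pos"]
print(np.linalg.inv(m["world_to_cam"]@T),m["camera_matrix"],m["dist_coeffs"])
E
```

```text
rc [ 0.4594 -0.3532  0.075 ]
blue [ 0.3492 -0.3378  0.075 ]
sc [0.454  0.3285 0.089 ]
plA [0.6569 0.1016 0.02  ]
plB [ 0.6189 -0.1862  0.02  ]
plC [ 0.4016 -0.1515  0.02  ]
plD [0.4409 0.1343 0.02  ]
sn [0.4997 0.0639 0.036 ]
rn [ 0.4788 -0.0947  0.036 ]
pl [ 0.5985 -0.0254  0.084 ]
[[ 0.0001 -0.9603 -0.279   0.0717]
 [ 1.      0.0001  0.      0.0005]
 [ 0.     -0.279   0.9603 -0.143 ]
 [ 0.      0.      0.      1.    ]] [[296.9726   0.     314.6837]
 [  0.     296.9726 193.7713]
 [  0.       0.       1.    ]] [-0.0036  0.      0.      0.      0.    ]
```

```bash
python3 - <<'E'
from h import *
o=[np.pi,0,-.15]
for tag,p in[("w_rc",(.459,-.353,.2)),("w_st",(.51,-.018,.22)),("w_sc",(.454,.3285,.2))]:
    env.move_ptp(p,o);env.sleep(.3);m,im=snap(tag);print(env.read_state()["t"],env.read_state()["tcp_pos"])
a=[load(t)[1] for t in("w_rc","w_st","w_sc")]
cv2.imwrite("pics/c1.png",np.vstack([np.hstack([a[0][:,100:500],a[2][:,100:500]])]))
E
```

```text
1.675 [ 0.4586 -0.3536  0.2   ]
3.3083 [ 0.5101 -0.0187  0.2199]
4.9833 [0.4544 0.3279 0.2001]
```

View pics/c1.png

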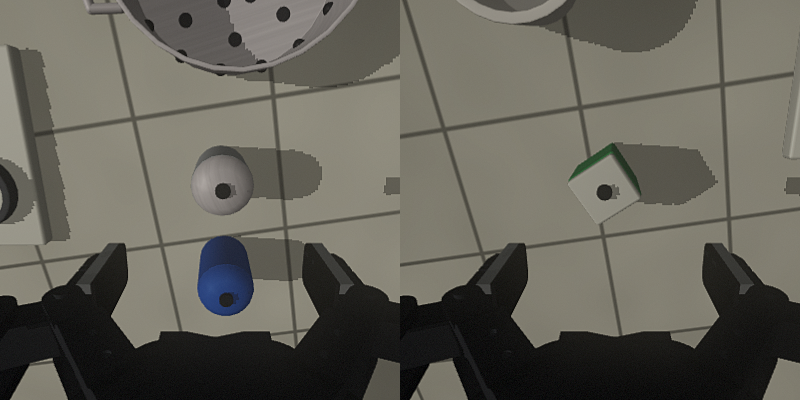

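View pics/w_st.png

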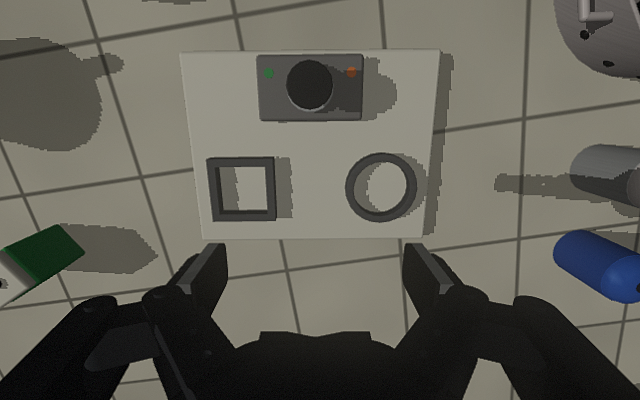

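Left half, w_rc: the steel canister's lid is centred near (323,184) in full-image pixels, with its black button at (323,190). The blue look-alike is separate at about (325,290). Right half, w_sc: the green canister with the white lid has its button at (304,192) and is turned about 35°. In w_st, the square nest is at (242,189), the round nest at (382,187) and the plunger cap at (310,84). I'll enlarge these for edge fits.

```bash
python3 - <<'E'
from h import *
m,im=load("w_st")
g=cv2.cvtColor(im,6)
# plate corners sub-pixel
bright=(g>120).astype(np.uint8)
c=max(cv2.findContours(bright,0,1)[0],key=lambda c:c.shape[0] if 200<c[:,0,0].mean()<420 else 0)
print("plate",cv2.boundingRect(c), [np.median(g[y:y+4,x:x+4]) for x,y in((200,80),(170,100),(310,215))])
big=cv2.resize(im[40:250,170:450],None,fx=2.8,fy=2.8,interpolation=cv2.INTER_CUBIC)
big=cv2.convertScaleAbs(big,alpha=1.4)
cv2.imwrite("pics/c2.png",big)
a=load("w_rc")[1][135:225,275:375];b=load("w_sc")[1][135:225,250:350]
cv2.imwrite("pics/c3.png",cv2.convertScaleAbs(cv2.resize(np.hstack([a,b]),None,fx=4,fy=4,interpolation=2),alpha=1.3))
E
```

```text
plate (101, 0, 424, 277) [np.float64(148.0), np.float64(131.5), np.float64(145.0)]
```

View pics/c2.png

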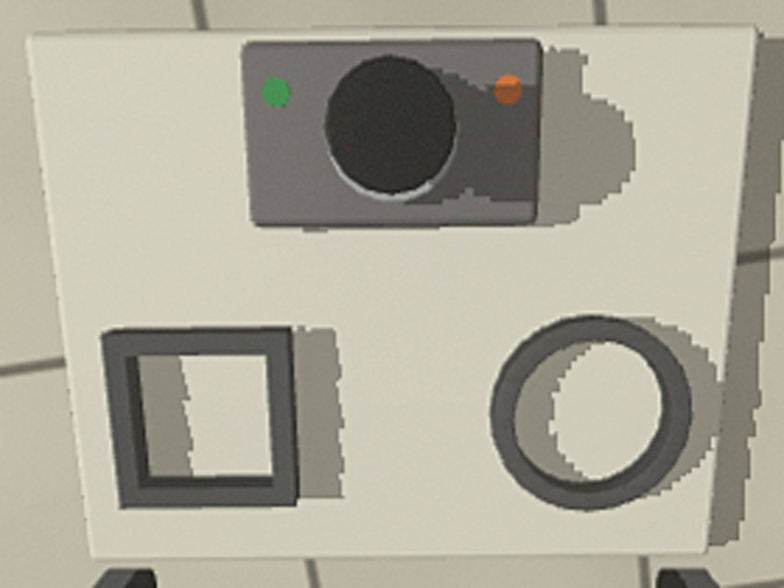

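View pics/c3.png

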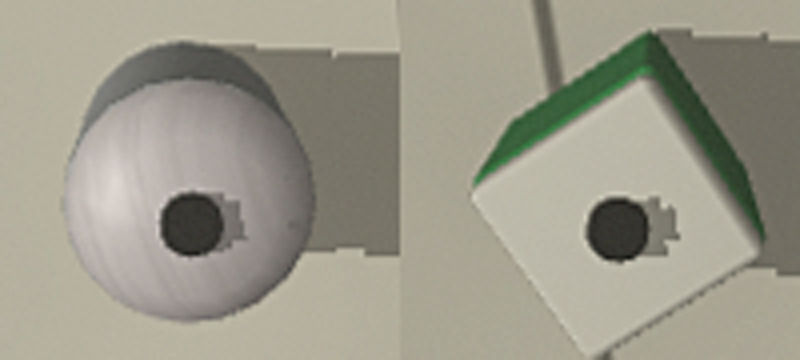

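The c2 crop shows the square nest's outer edge at crop (103–296, 327–508), the ring at (491–691, 316–510) and the cap centre at (391,125). In c3, the steel button is at crop (192,224) and the green canister's button is at (618,230), with its lid corners at (473,193), (650,78), (762,255) and (587,357). Next I'll fit the known geometry to the dark masks.

```bash
cat > fit.py <<'E'
from h import *
from scipy.optimize import minimize
S=8
def hull(m,P,org,shape,mask=None,op="or"):
    uv=(proj(m,P)-org+.5)*S-.5
    k=np.zeros((shape[0]*S,shape[1]*S),np.uint8);cv2.fillConvexPoly(k,np.round(cv2.convexHull(uv.astype(np.float32))*16).astype(np.int32),1,shift=4);return k
down=lambda k:k.reshape(k.shape[0]//S,S,-1,S).mean((1,3))
t=np.linspace(0,2*np.pi,72,endpoint=False);circ=np.c_[np.cos(t),np.sin(t)]
sq=np.array([[1,1],[1,-1],[-1,-1],[-1,1.]])
lift=lambda xy,z:np.c_[xy,np.full(len(xy),z)]
def nest(m,q,org,shape):
    c,s=np.cos(q[2]),np.sin(q[2]);R=np.array([[c,-s],[s,c]]);out=0
    for sh,ctr,ro,ri in((sq,(-.04,.08),.037,.028),(circ,(-.04,-.08),.041,.032)):
        f=lambda r,z:lift((sh*r+ctr)@R.T+q[:2],z)
        o=hull(m,np.r_[f(ro,.02),f(ro,.036)],org,shape)
        i=hull(m,f(ri,.02),org,shape)&hull(m,f(ri,.036),org,shape)
        out=out+down(o&(1-i))
    return out
def fit_nest(m,im,q0,org,shape):
    g=cv2.cvtColor(im,6)[org[1]:org[1]+shape[0],org[0]:org[0]+shape[1]].astype(float)
    obs=np.clip((90-g)/30+.5,0,1)   # dark fraction, edges soft
    r=minimize(lambda q:np.abs(nest(m,q,org,shape)-obs).sum(),q0,method="Nelder-Mead",options=dict(initial_simplex=[q0,q0+[.006,0,0],q0+[0,.006,0],q0+[0,0,.03]],xatol=1e-5,fatol=.01))
    return r.x,r.fun,obs.sum()
E
python3 - <<'E'
from fit import *
m,im=load("w_st")
org=np.array([200,148]);q,f,n=fit_nest(m,im,np.array([.53,-.024,-.16]),org,(80,225));print("dock",q,f,n)
c,s=np.cos(q[2]),np.sin(q[2]);D=lambda x,y:q[:2]+[c*x-s*y,s*x+c*y]
print("sn",D(-.04,.08),"rn",D(-.04,-.08),"pl",D(.07,0))
P=[[*D(a,b),z] for a,b,z in((.11,.14,.02),(.11,-.14,.02),(-.11,-.14,.02),(-.11,.14,.02),(.103,.055,.038),(.103,-.055,.038),(.07,0,.084))]
pk=(np.array([(28,36),(756,26),(708,553),(92,556),(244,43),(540,40),(391.5,125.5)])+.5)/2.8-.5+[170,40]
print("resid px",proj(m,P)-pk)
def ctr(tag,uv,z,w=13):
    m,im=load(tag);g=cv2.cvtColor(im,6).astype(float);x0,y0=np.round(uv).astype(int)-w
    k=np.clip((75-g[y0:y0+2*w+1,x0:x0+2*w+1])/30+.5,0,1);Y,X=np.mgrid[:2*w+1,:2*w+1]
    u=((X*k).sum()/k.sum()+x0,(Y*k).sum()/k.sum()+y0);print(tag,u,k.sum(),back(m,u,z))
u=lambda x,y,o:(np.array([x,y])+.5)/4-.5+o
ctr("w_rc",u(192,224,[275,135]),.0895);ctr("w_sc",u(618-400,230,[250,135]),.088)
m=load("w_sc")[0];L=np.array([back(m,u(x-400,y,[250,135]),.083)for x,y in((473,193),(650,78),(764,258),(587,359))]);print(L,L.mean(0))
for i in range(4):
    d=L[(i+1)%4]-L[i];print(np.hypot(*d[:2]),np.arctan2(d[1],d[0])%(np.pi/2))
# steel canister: lid silhouette extremes
m=load("w_rc")[0]
for x,y in((65,200),(313,200),(190,321)): print(back(m,u(x,y,[275,135]),.072))
E
```

```text
dock [ 0.5317 -0.0181 -0.1406] 825.9364583333333 4891.166666666666
sn [0.5033 0.0667] rn [ 0.4808 -0.0917] pl [ 0.601  -0.0279]
resid px [[-2.4195 -1.9923]
 [ 3.0908 -1.563 ]
 [ 1.1641  1.9749]
 [-0.9887  3.0716]
 [-2.026  -1.2587]
 [ 2.0167 -1.4816]
 [-0.1409  0.1932]]
w_rc (np.float64(322.96990073647135), np.float64(190.80115273775215)) 208.2 [ 0.4584 -0.3612  0.0895]
w_sc (np.float64(304.26908846283214), np.float64(192.0443995963673)) 198.2 [0.4553 0.337  0.088 ]
[[0.4674 0.3685 0.083 ]
 [0.487  0.3251 0.083 ]
 [0.4422 0.3056 0.083 ]
 [0.4239 0.3498 0.083 ]] [0.4551 0.3373 0.083 ]
0.04770638087320938 0.4251715453693379
0.048861594266353905 0.4103366317275783
0.047936689710086355 0.39357911846890303
0.04735119098231901 0.4055040474973925
[ 0.464 -0.332  0.072]
[ 0.4552 -0.3897  0.072 ]
[ 0.4296 -0.3567  0.072 ]
```

```bash
cat >> fit.py <<'E'
def tilt(m,e):  # e: camera-frame rotation (3) and translation (3) correction
    T=np.eye(4);T[:3,:3]=cv2.Rodrigues(np.array(e[:3],float))[0];T[:3,3]=e[3:];return dict(m,world_to_cam=T@m["world_to_cam"])
E
python3 - <<'E'
from fit import *
m,im=load("w_st");g=cv2.cvtColor(im,6)
print("levels ring/shadow/plate",g[188,176+173:176+180],g[185,357:366],g[165,222:262:2])
org=np.array([200,148])
for dz in(-.012,-.006,0,.006):
    mm=dict(m);T=m["world_to_cam"].copy();T[:3,3]+=T[:3,2]*dz;mm["world_to_cam"]=T
    print(dz,fit_nest(mm,im,np.array([.53,-.02,-.15]),org,(80,225)))
q=np.array([.5317,-.0181,-.1406])
o=nest(m,q,org,(80,225));v=im[148:228,200:425].copy();v[:,:,2]=(o*255)
w=cv2.resize(v,None,fx=3.5,fy=3.5,interpolation=0)
t=env.capture("top")[:,:,::-1].copy();mt=env.camera_model("top");c,s=np.cos(q[2]),np.sin(q[2]);D=lambda x,y,z:[*(q[:2]+[c*x-s*y,s*x+c*y]),z]
P=[D(.11,.14,.02),D(.11,-.14,.02),D(-.11,-.14,.02),D(-.11,.14,.02),D(-.04,.08,.036),D(-.04,-.08,.036),D(.07,0,.084),[.4584,-.3612,.0895]]
p=proj(mt,P);print(p)
k=t[150:290,250:480];k=cv2.resize(k,None,fx=3.4,fy=3.4,interpolation=2)
for a in p: cv2.drawMarker(k,tuple(int(x) for x in((a-[250,150]+.5)*3.4)),(0,0,255),0,9,1)
out=np.zeros((280+476,790,3),np.uint8);out[:280,:787]=w[:,:787];out[280:,:782]=k;cv2.imwrite("pics/c4.png",cv2.resize(out,None,fx=.79,fy=.79,interpolation=3))
E
```

```text
levels ring/shadow/plate [ 66  65  64  60  56  98 101] [100  99 100  98  99  99  97  97  98] [63 61 60 62 60 60 61 60 60 56 58 57 57 56 59 57 60 54 58 59]
-0.012 (array([ 0.5287, -0.0191, -0.145 ]), np.float64(1733.7531249999997), np.float64(4891.166666666666))
-0.006 (array([ 0.5302, -0.0186, -0.1415]), np.float64(1187.8093749999998), np.float64(4891.166666666666))
0 (array([ 0.5317, -0.0181, -0.1406]), np.float64(826.1416666666667), np.float64(4891.166666666666))
0.006 (array([ 0.5329, -0.0189, -0.1398]), np.float64(1300.43125), np.float64(4891.166666666666))
[[274.7167 171.8036]
 [376.8137 186.2133]
 [366.1676 267.4151]
 [262.3984 252.4434]
 [287.9443 229.6359]
 [347.8789 238.2228]
 [323.9793 191.0383]
 [457.1644 247.6184]]
```

View pics/c4.png

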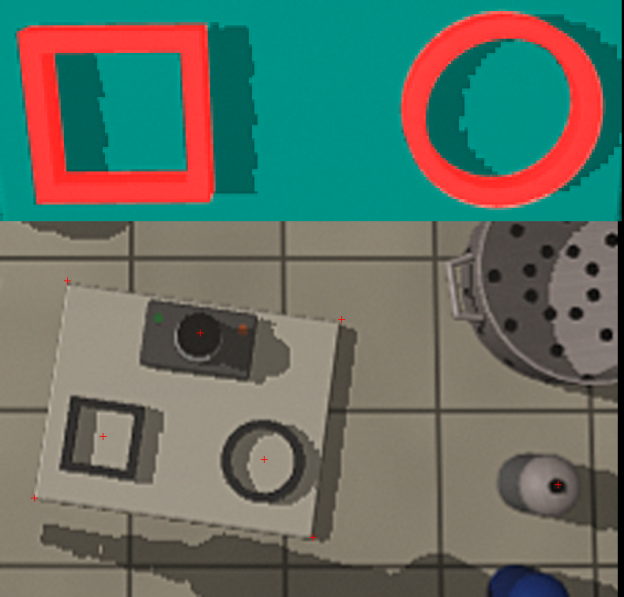

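In the c4 overlay the fitted nest model covers the dark frames almost exactly. The projected corners, cap centre and steel button also land on their features in the top view, to within about 1 px. Now I'll grasp the square canister, lift it a little and look.

```bash
cat >> h.py <<'E'
Q=np.array([.5317,-.0181,-.1406])
def D(x,y):
    c,s=np.cos(Q[2]),np.sin(Q[2]);return Q[:2]+[c*x-s*y,s*x+c*y]
def st(tag=""):
    s=env.read_state();print(tag,round(s["t"],2),s["tcp_pos"],s["tool_rot"],s["ft_force"],round(s["gripper_width"],3))
E
python3 - <<'E'
from h import *
p=[.4553,.337];o=[np.pi,0,.408]
env.move_ptp([*p,.16],o);env.move_l([*p,.033],feed=.12);st("down")
env.clamp(f_grip=40);st("grip")
env.move_l([*p,.053],feed=.08);env.sleep(.3);st("lift");m,im=snap("g_sc")
s=env.read_state();print(proj(m,[[*s["tcp_pos"][:2],s["tcp_pos"][2]+.056]]))
cv2.imwrite("pics/c5.png",cv2.convertScaleAbs(cv2.resize(im[250:400,220:420],None,fx=3,fy=3,interpolation=2),alpha=1.5))
E
```

```text
down 6.83 [0.4559 0.3373 0.0337] [-3.1415 -0.0015  0.408 ] [-0.1868 -0.1169 -0.798 ] 1.001
grip 7.23 [0.4558 0.3373 0.0338] [-3.1415 -0.0016  0.4081] [-0.2777  0.8226  3.9411] 0.607
lift 7.93 [0.455  0.3369 0.0526] [3.1416 0.0008 0.408 ] [ 0.311  -0.6701 -1.9287] 0.603
[[313.2879 321.5872]]
```

View pics/c5.png

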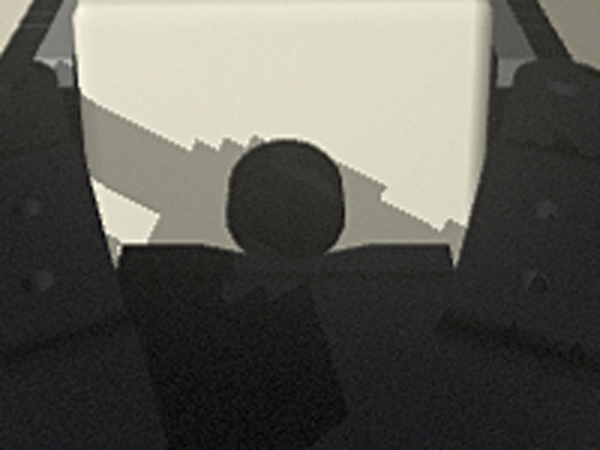

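c5 shows the green canister held squarely: the lid's sides are at crop columns 75 and 492, and the button is at (286,200). That is under 0.7 mm off the tool centre. I'll check the offset along tool x against projected rim points, then hover and place it with force checks.

```bash
python3 - <<'E'
from h import *
m,_=load("g_sc");c,s=np.cos(.408),np.sin(.408)
for dx in(0,.001,.002):
    P=lambda x,y,z:[.455+c*(x+dx)+s*y,.3369+s*(x+dx)-c*y,.0526+z]
    print(dx,(proj(m,[P(.0068,0,.051),P(-.0068,0,.056),P(.026,0,.051),P(.024,0,.051),P(.026,0,.039)])-[220,250])*3)
E
```

```text
0 [[279.5539 138.2968]
 [279.4973 263.0846]
 [279.3365  -7.7389]
 [279.3601   8.1992]
 [279.8194 -50.7536]]
0.001 [[279.5431 131.059 ]
 [279.4862 256.119 ]
 [279.3245 -15.7748]
 [279.3483   0.2523]
 [279.8099 -58.0735]]
0.002 [[279.5322 123.7825]
 [279.4751 249.1157]
 [279.3125 -23.8556]
 [279.3365  -7.7389]
 [279.8004 -65.4301]]
```

```bash
cat >> h.py <<'E'
def place(p,yaw,zend,lim=12):
    o=[np.pi,0,yaw]
    env.move_l([*p,.115],feed=.2);env.sleep(.2);st("hover");f0=env.read_state()["ft_force"]
    env.move_l([*p,.072],feed=.1)
    for z in(.068,.065,.062,.059,.056,zend):
        env.move_l([*p,z],feed=.05);s=env.read_state();f=s["ft_force"]-f0
        print(round(s["t"],2),z,s["tcp_pos"],f)
        if f[2]>lim or np.hypot(*f[:2])>lim: print("STOP");return False
    return True
E
python3 - <<'E'
from h import *
env.move_l([.455,.337,.13],feed=.2)
p=D(-.04,.08)+np.array([.0001,.0005]);print(p)
env.move_ptp([*p,.13],[np.pi,0,Q[2]])
place(p,Q[2],.0545)
E
```

```text
[0.5034 0.0672]
hover 10.03 [0.5036 0.0678 0.1154] [-3.1415 -0.0007 -0.1395] [ 0.3179  0.2093 -2.3038] 0.606
10.87 0.068 [0.5036 0.0672 0.0683] [-1.2033 -0.1148  1.0857]
11.12 0.065 [0.5033 0.0672 0.065 ] [-0.305  -0.1481  0.5209]
11.37 0.062 [0.5032 0.0672 0.0618] [0.2594 0.3202 0.1835]
11.62 0.059 [0.5032 0.0672 0.0588] [-0.7756  0.0861  0.5865]
11.87 0.056 [0.5032 0.0672 0.0558] [ 0.1284 -0.0511  0.5206]
12.12 0.0545 [0.5033 0.0672 0.0544] [-0.4129 -0.629  -0.1623]
```

The square canister went in without touching the nest. I'll lower it to touch, release, lift, and then fetch the steel one.

```bash
cat >> h.py <<'E'
def seat(p,z,zmin):
    f0=env.read_state()["ft_force"][2]
    while z>zmin:
        z-=.0005;env.move_l([*p,z],feed=.02);env.sleep(.05);f=env.read_state()["ft_force"][2]-f0
        if f>5:break
    st("seat f=%.1f z=%.4f"%(f,z));env.open();env.sleep(.2);env.move_l([*p,z+.004],feed=.05);env.move_l([*p,.16],feed=.2);st("up")
E
python3 - <<'E'
from h import *
p=D(-.04,.08)+np.array([.0001,.0005]);seat(p,.0545,.0525)
r=[.4587,-.3612]
env.move_ptp([*r,.16],[np.pi,0,Q[2]]);env.move_l([*r,.033],feed=.12);st("down")
env.clamp(f_grip=40);st("grip")
env.move_l([*r,.053],feed=.08);env.sleep(.3);st("lift");m,im=snap("g_rc")
s=env.read_state();c,sn=np.cos(Q[2]),np.sin(Q[2])
for dx in(0,.002):
  print(dx,(proj(m,[[s["tcp_pos"][0]+c*(x+dx),s["tcp_pos"][1]+sn*(x+dx),s["tcp_pos"][2]+z] for x,z in((.0068,.052),(-.0068,.058))])-[220,250])*3)
cv2.imwrite("pics/c6.png",cv2.convertScaleAbs(cv2.resize(im[250:400,220:420],None,fx=3,fy=3,interpolation=2),alpha=1.5))
E
```

```text
seat f=9.8 z=0.0530 13.02 [0.5034 0.0673 0.0538] [-3.1416 -0.0005 -0.1405] [-1.3062 -0.3104  7.2956] 0.605
up 14.57 [0.5028 0.0673 0.1596] [ 3.1415  0.001  -0.1406] [-0.203   0.0939 -0.5897] 0.998
down 17.36 [ 0.4592 -0.3616  0.0337] [ 3.1406 -0.0012 -0.1405] [ 0.5584  0.5581 -0.1704] 1.0
grip 17.73 [ 0.4591 -0.3615  0.0341] [ 3.1408 -0.0012 -0.1407] [-0.532   1.7981  5.361 ] 0.691
lift 18.43 [ 0.4585 -0.361   0.0526] [-3.1411  0.0006 -0.1407] [ 0.1149 -0.118  -2.9218] 0.69
0 [[283.9406 144.1691]
 [283.8837 276.6749]]
0.002 [[283.9424 129.5466]
 [283.8852 262.5138]]
```

View pics/c6.png

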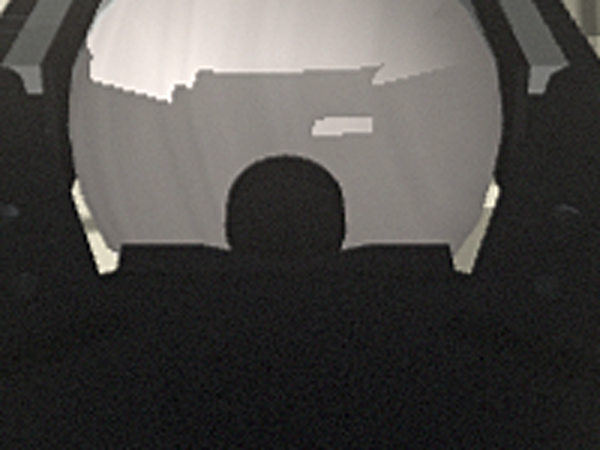

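c6 shows the steel canister held centrally, with its button at crop (286,155–250). It is level and within about 1 mm along tool x. Placing it now.

```bash
python3 - <<'E'
from h import *
env.move_l([.4587,-.361,.13],feed=.2)
p=D(-.04,-.08)+np.array([.0004,.0005])
env.move_ptp([*p,.13],[np.pi,0,Q[2]])
if place(p,Q[2],.0547): seat(p,.0547,.0525)
E
```

```text
hover 20.51 [ 0.4817 -0.0919  0.1154] [ 3.1413 -0.0009 -0.1416] [-0.9925 -0.7915 -3.5064] 0.691
21.34 0.068 [ 0.4814 -0.0913  0.0683] [1.1088 1.2347 1.4164]
21.59 0.065 [ 0.4812 -0.0912  0.065 ] [0.1315 0.7815 1.4299]
21.84 0.062 [ 0.4812 -0.0912  0.0618] [2.0232 0.0208 1.1351]
22.09 0.059 [ 0.4811 -0.0911  0.0588] [1.1419 0.5676 0.8968]
22.34 0.056 [ 0.4811 -0.0911  0.0558] [1.3337 0.9491 0.5653]
22.59 0.0547 [ 0.4813 -0.0912  0.0546] [0.7437 0.9843 1.7968]
seat f=6.2 z=0.0537 23.19 [ 0.4813 -0.0912  0.0541] [ 3.1415 -0.0003 -0.1405] [-0.7976  0.2503  4.5397] 0.689
up 24.68 [ 0.4807 -0.091   0.1596] [-3.1414  0.0007 -0.1406] [-0.1216 -1.3855 -0.0028] 1.0
```

```bash
python3 - <<'E'
from h import *
env.move_ptp([.51,-.018,.22],[np.pi,0,-.15]);env.clamp(f_grip=40);env.sleep(.3);m,im=snap("w_st2");st()
P=[[*D(-.04,.08),.109],[*D(-.04,-.08),.111],[*D(.07,0),.084]]
p=proj(m,P);print(p)
k=cv2.resize(im[40:250,170:450],None,fx=2.8,fy=2.8,interpolation=2)
for a in p: cv2.drawMarker(k,tuple(int(x) for x in((a-[170,40]+.5)*2.8)),(0,0,255),0,9,1)
cv2.imwrite("pics/c7.png",k)
E
```

```text
26.28 [ 0.51  -0.018  0.22 ] [ 3.1416 -0.0001 -0.1499] [-0.2677  0.1514 -0.2386] -0.002
[[223.5354 212.0562]
 [400.6294 211.2864]
 [310.4954  84.3962]]
```

View pics/c7.png

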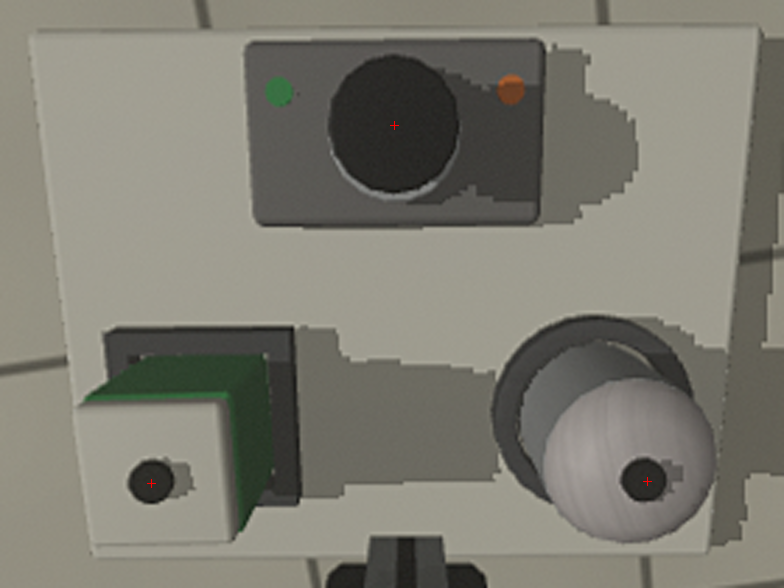

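In c7 both canisters stand upright, with their buttons at crop (151,481) and (644,480). Those match the points predicted for fully seated (markers). The plunger cap is at (394,125) and the fingers are closed. Now I'll press the plunger.

```bash
python3 - <<'E'
from h import *
p=D(.07,0);env.move_ptp([*p,.15],[np.pi,0,Q[2]]);env.move_l([*p,.092],feed=.1);env.sleep(.3)
f0=env.read_state()["ft_force"][2];z=.092
for z in(.089,.086,.084,.083,.082,.081,.080,.078,.076,.0748,.074):
    env.move_l([*p,z],feed=.02);env.sleep(.25);s=env.read_state();f=s["ft_force"][2]-f0
    print(z,s["tcp_pos"],round(f,2))
    if f>8.2 or s["tcp_pos"][2]<.0737: break
env.sleep(.5);st("hold")
m=env.camera_model("side");t=env.capture("side")[:,:,::-1]
u=proj(m,[[*p,.07]])[0].astype(int);print(u)
cv2.imwrite("pics/c8.png",cv2.convertScaleAbs(cv2.resize(t[u[1]-30:u[1]+35,u[0]-45:u[0]+65],None,fx=7,fy=7,interpolation=2),alpha=1.4))
E
```

```text
0.089 [ 0.601  -0.0279  0.089 ] -0.35
0.086 [ 0.601  -0.0279  0.086 ] 0.35
0.084 [ 0.6013 -0.028   0.0841] 0.48
0.083 [ 0.6013 -0.028   0.0832] 3.14
0.082 [ 0.6013 -0.028   0.0821] 3.32
0.081 [ 0.6013 -0.028   0.0811] 2.86
0.08 [ 0.6013 -0.028   0.0801] 3.18
0.078 [ 0.6013 -0.028   0.0782] 3.6
0.076 [ 0.6013 -0.028   0.0764] 5.25
0.0748 [ 0.6013 -0.028   0.0753] 5.06
0.074 [ 0.6013 -0.028   0.0746] 6.19
hold 33.95 [ 0.6013 -0.028   0.0746] [ 3.1415 -0.0008 -0.1406] [ 1.9845 -0.1865  7.0456] 0.002
[307 199]
```

View pics/c8.png

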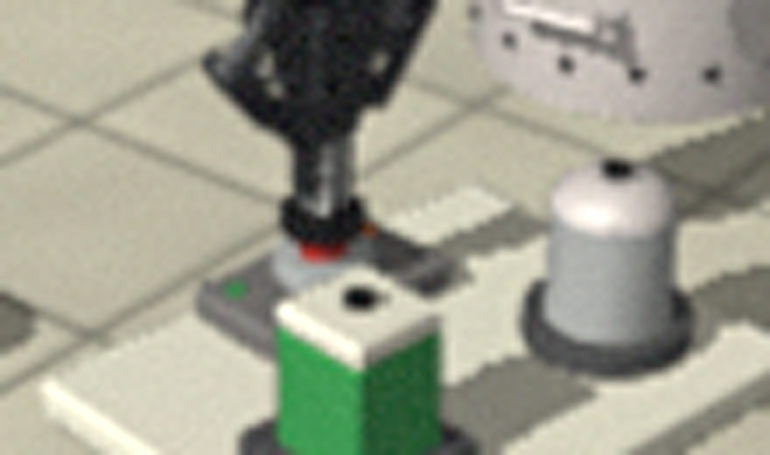

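c8 shows only the red part of the stem, at crop (320,250), between cap and collar. The white has gone in and both canisters are in their nests. Contact came at about 0.0838, so travel is about 9.3 mm. I'll go 0.6 mm further, hold and hand in.

```bash
python3 - <<'E'
from h import *
env.move_l([*D(.07,0),.0734],feed=.02)
for _ in range(3): env.sleep(.4);st("hold")
env.hand_in()
E
```

```text
hold 34.65 [ 0.6013 -0.028   0.074 ] [ 3.1415 -0.0008 -0.1405] [ 1.2015 -0.851   7.7377] 0.004
hold 35.05 [ 0.6013 -0.028   0.074 ] [ 3.1415 -0.0008 -0.1406] [ 1.8179 -0.6827  8.146 ] -0.0
hold 35.45 [ 0.6013 -0.028   0.074 ] [ 3.1415 -0.0008 -0.1406] [ 2.1656 -0.5294  7.2075] 0.002
the job is handed in; nothing more can be done
```

I stood both canisters in the nests of their own shape, pressed the plunger about half way with closed fingertips, and handed the job in at 35.5 s while still holding it. No verdict was reported, so the checks below are my own.

- **Canisters:** both went into their nests with no noticeable contact and were lowered until they touched, at about 10 N (square) and 6 N (round), then released. In a wrist picture afterwards, both lid buttons were within about 1 px of where a fully seated canister would put them, and both looked upright.
- **Plunger:** the fingertip stood steady at z = 0.0740, against 0.084 released, so about 10 mm of travel. The push was 7 to 8 N, against the 8 N given for half way. The side picture, taken 0.6 mm higher, showed only red stem above the collar.
- **Bystanders:** I planned no contact with the steamer, mortar, cups or blue look-alike. I did not compare their positions before and after.
- **Disagreements:** my first position guesses from the top camera were up to 8 mm off the wrist measurements, which came from rough pixel readings. Re-projecting the wrist results into the top picture agreed within about 1 px. The wrist camera also showed about 0.7 mm of sideways bias, which I partly corrected.

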